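Set up the drilling jig and point out the bushing to drill

TASK

Get the drilling jig ready and show the driller where to bore: push the loose cedar board along its channel until its end butts against the end stop, then press the raised metal template down flat over it. Then point down at the third drill bushing counted from the end stop, with the fingertips about two centimetres above it and touching nothing; hold still there for two seconds and finish still pointing. Nothing needs picking up: do not lift the board, and leave the tools lying round the jig where they are.

Things in the scene. Friction and masses are not known exactly. Their poses are not given: they have to be found in the camera images.
- jig: drilling jig screwed to the bench, a 15 mm plywood base. Origin on the bench top; x points across it to the hinge side, y along the channel away from the end stop, z up. In its frame (mm): base x -55 to 65, y -118 to 80; channel floor z 15, 73 wide; fence x 37 to 62, top z 38; front rail x -50 to -37, top z 27; both y -118 to 62; stop y -118 to -100, top z 38
- stop_face (a point): centre of the face of the end stop against which the board butts, 11 mm above the channel floor (jig frame 0, -100, 26 mm)
- board_centre (a point): centre of the loose cedar board, 70 x 190 x 22 mm, 0.12 kg, lying in the channel with its length along the jig's y (about 1.5 mm play at each side, 11 mm half height); it slides along y and starts 30 to 50 mm short of the stop
- board_stop_end (a point): centre of the board's end face that looks at the end stop
- board_free_end (a point): centre of the board's other end face, 70 x 22 mm, which sticks out of the channel beyond the end of the base, 26 mm above the bench top: the end to push, in the jig's -y direction; when home it is 60 mm beyond the template's edge and 10 mm beyond the base
- template (a joint): angle of the raised metal template in rad: 0 shut, flat 1 mm above the board; starts at 0.6 to 0.95. A friction hinge keeps it where it is left; 3 N down near its free edge close it, more nearer the hinge. Aluminium plate 6 mm thick, jig y -114 to 30 mm, reaching 4 to 104 mm from the hinge line, plus a finger tab 13 mm further; shut, its upper face is 44.5 mm above the bench
- hinge (a point): middle of the hinge line of the template, which runs along the jig's y at jig x = 56, z = 41 mm (bench top = 0)
- bushing_a (a point): top centre of the first drill bushing from the end stop. The four bushings are dark steel collars 17 mm wide with a 9 mm bore, 3 mm proud of the template's upper face, in a row 32 mm apart and 56 mm from the hinge line; the point moves with the template
- bushing_b (a point): top centre of the second bushing from the end stop
- bushing_c (a point): top centre of the third bushing from the end stop (when shut, at jig 0, -20, 47.5 mm)
- bushing_d (a point): top centre of the fourth bushing, farthest from the end stop
- sanding_block: bystander: cork sanding block, 62 x 112 x 29 mm, lying behind the hinge side of the jig; origin under its middle
- tape_measure: bystander: tape measure, 39 x 84 x 64 mm, standing behind the jig; origin under its middle
- carpenter_pencil: bystander: flat carpenter pencil, 10 x 145 x 14 mm, lying in front of the jig; origin under its middle

How it is judged:
By the outcome, as a careful person would: the job done as asked, in the order asked, and still so for the second after the job is handed in, with the robot touching nothing.
It also fails if it takes over 51 s, if anything falls off the work surface, if the arm or the gripper's body presses on something with over 40 N, if the wrist force passes 120 N, or if a joint passes its speed limit or range.

ROBOT

A 6-joint arm with a two-finger parallel gripper is mounted at the origin on a cart in front of the work surface, level with it; the furniture and walls round the work are solid. World frame = base frame: x ahead of the robot, y to its left, z up, the work surface at z = 0. Lengths are in m, angles in rad, forces in N, time in s.
With the tool pointing down it reaches from about 0.425 to 0.95 m from the base axis. Payload 14.7 kg.
Tool frame: the origin (TCP) lies midway between the tips of the shut fingers; the grasp point (between the pads) lies r.tcp_to_grasp behind it (r.tcp_to_grasp is the distance from the TCP to the grasp point, in m); z points along the fingers, y is the line along which they close (so a half turn about z gives the same grasp; the last joint's range is limited). The gripper opens to 85 mm and grips with 20 to 120 N. Pads are 22 mm wide; open, the fingers measure 114 mm over their backs; the gripper's body (76 mm by 85 mm) begins 54 mm behind the grasp point. The pads swing forward as they close: fully open they stand 13 mm farther back than shut.
Start: joints at [-1.203, 0.48, 1.596, -0, 1.065, -0.047], TCP at [0.262, -0.595, 0.231] pointing down, gripper open.
Joint ranges: [-2.75, 2.75], [-0.82, 2.05], [0.23, 2.67], [-1.56, 4.7], [0.09, 2.69], [-2.92, 2.92]. Speed limits (rad/s): [1.89, 1.89, 2.39, 3.01, 3.01, 3.01].

INTERFACE

Orientations are given as a unit quaternion [x, y, z, w].
In Python, from cell import get_obs, cams, r gives the robot as it stands.
- The arm moves only by the tool send_rows, never from a script. Its argument "rows" is a list of rows, each a list of 5 numbers: the closure in counts, from 0 (fully open) to 255 (shut), then the shift along the tool's x, y, z in m, then the turn about the tool's z in degrees. A call has 1 to 8 rows; each row shifts and turns the commanded pose from where the row before left it, along the tool's axes as they then stand; what a row does not reach is not made up. A row lasts 1/10 s, in which the tool goes at most 50 mm and 8.59 degrees, less where a joint would pass 70% of its speed; a pose out of reach is approached as far as the arm can. A call with a gripper value outside its range is refused whole. The fingers move at their own pace and stop on an object; "newtons" is the grip in N (left out, the last holds). Time passes only in rows, so rows that do not move let the fingers close. It gives the time, the measured TCP pose, the force, the opening and the grip force at its end, in the units of the state.
- get_obs(): the state, without advancing time (a new reading comes with each control period).
- cams.read_camera(name): name is "side" or "top"; returns the picture (480x640x3 uint8, red, green, blue); there is no depth.
- cams.get_calibration(name): a dict with "vertical_fov" (degrees; the focal length in pixels is half the picture's height over the tangent of half this angle, whatever the lens; pixels are square), "cx", "cy" (the principal point, pixels), "pose" (4x4, takes a point from camera to world coordinates). Camera axes: x right, y down, z forward; pixel columns grow to the right and rows downward; lengths in m; the calibration is good to about 2 mm. A picture is of the moment at which its call begins. get_calibration takes no time and is no camera call.
- r.job_done(): hands the job in; it is judged then, once.
The state is a dict: "t": time; "joint_pos": joint angles; "qd": joint speeds; "joint_torque": joint torques, N m; "tcp_pos": TCP position; "tool_rot": TCP orientation; "force": force on the tool from outside, world axes, zero at the start; "ft_torque": the same for the moment, N m; "gripper_width": opening from 0.0 (shut) to 1.0 (fully open); "gripper_force": force on a finger pad.
Only numpy, scipy, OpenCV 4.12 (cv2) and the standard library are available. Lean on these libraries where they do the work, as an engineer would, in place of code of your own. Each camera call takes 0.05 s, during which the arm holds its last target. There are 200 camera calls.

## Working session

There is one attempt and no reset: what is moved stays moved. The work goes in short steps, Python scripts to look and compute and a tool call to move; the robot and the scene stay as the last step left them, time stands still between calls to the robot, and variables do not carry over. Pictures are saved under pics/ and viewed, at most 10 in all, crops included, and the job is handed in when it is done.

Besides the shell and the picture viewer there is one more tool, called after "Emit:" by a JSON object that holds its "op" and its "data", one argument or row to a line. send_rows: Moves the arm, as the interface text tells. Its arguments: {"type":"object","properties":{"rows":{"type":"array","items":{"type":"array","items":{"type":"number"}}},"newtons":{"type":"number"}},"required":["rows"]}

```bash
mkdir -p pics; python3 - <<'E'
from cell import get_obs,cams,r
import cv2
o=get_obs();print(o['t'],o['tcp_pos'],o['tool_rot'],o['gripper_width'],r.tcp_to_grasp)
for n in('top','side'):
    c=cams.get_calibration(n);print(n,c)
    cv2.imwrite(f'pics/{n}0.png',cams.read_camera(n)[:,:,::-1])
E
```

```text
0.0 [ 0.26182345 -0.59448235  0.23068197] [ 9.78566255e-01  2.05931326e-01 -9.81378701e-05 -6.02409037e-04] 1.00115775748853 0.0187
top {'vertical_fov': 52.64283358468133, 'cx': 317.0427532195009, 'cy': 238.74094502223363, 'pose': array([[ 3.28409369e-03, -9.90790372e-01,  1.35364893e-01,
         4.19309682e-01],
       [-9.99994596e-01, -3.23372155e-03,  5.91998122e-04,
         3.08194276e-01],
       [-1.48813669e-04, -1.35366105e-01, -9.90795638e-01,
         8.87180029e-01],
       [ 0.00000000e+00,  0.00000000e+00,  0.00000000e+00,
         1.00000000e+00]])}
side {'vertical_fov': 44.09215455798529, 'cx': 321.68778273008354, 'cy': 240.2278106012883, 'pose': array([[-0.90788446, -0.20755593,  0.36423392,  0.21609538],
       [-0.4190625 ,  0.47317389, -0.77491489,  0.95448793],
       [-0.0115078 , -0.85616996, -0.51656613,  0.50618013],
       [ 0.        ,  0.        ,  0.        ,  1.        ]])}
```

View pics/top0.png

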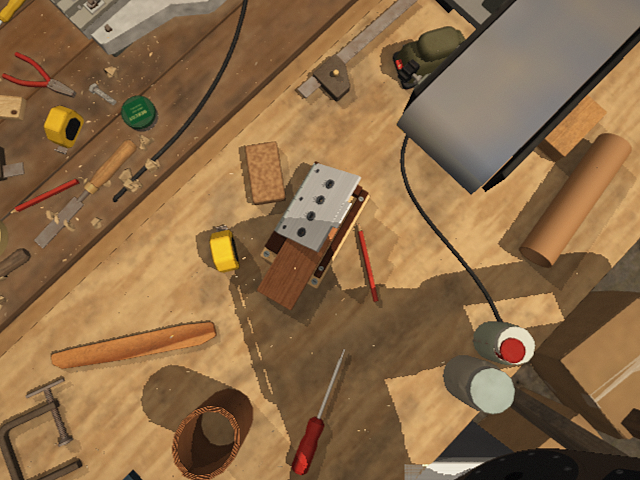

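View pics/side0.png

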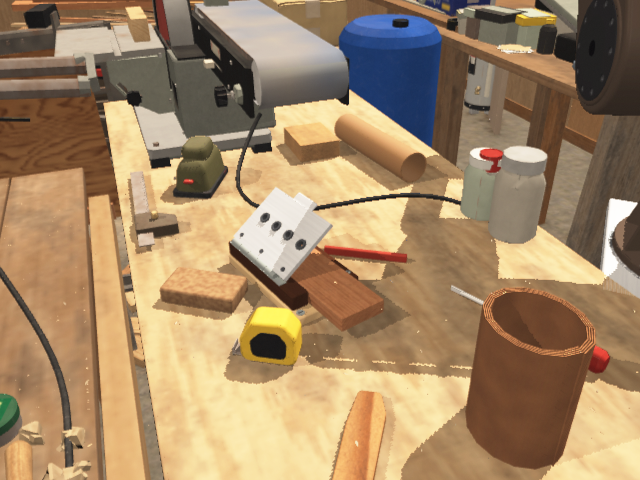

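The top view shows the jig around (315,230), with the board's free end at (283,290), template bushings from (328,184) to (301,232), the tape at (223,250) and the pencil at (367,265). The side view shows the same, with the hinge on the tape/block side. I'll enlarge both.

```bash
python3 - <<'E'
import cv2
a=cv2.imread('pics/top0.png')[150:320,200:400];cv2.imwrite('pics/topc.png',cv2.resize(a,None,fx=3.5,fy=3.5,interpolation=2))
a=cv2.imread('pics/side0.png')[170:370,150:420];cv2.imwrite('pics/sidec.png',cv2.resize(a,None,fx=2.9,fy=2.9,interpolation=2))
E
```

```text
(no output)
```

View pics/topc.png

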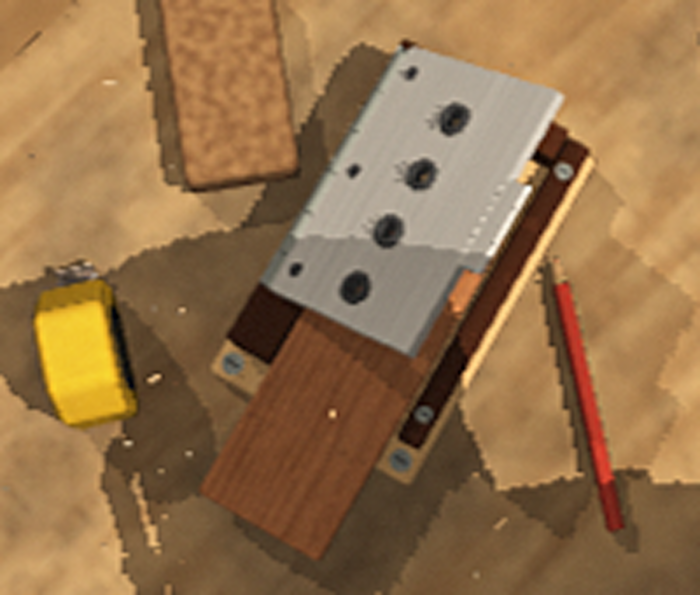

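View pics/sidec.png

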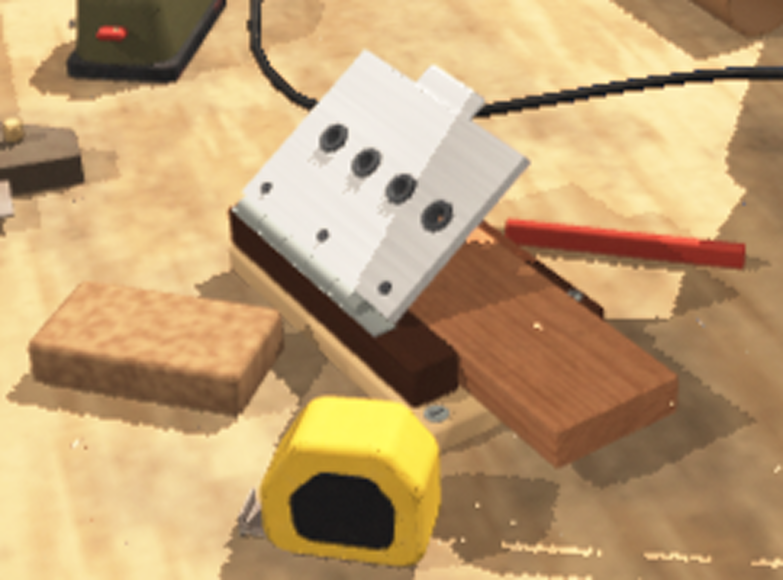

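Top crop: bushings a–d at (455,118), (421,174), (388,230) and (355,287), and board end corners at (203,491) and (318,558). Side crop: bushings from (333,137) to (437,215), and board end corners at (558,433) and (677,375). I'll fit the jig pose, template angle and board offset jointly.

```bash
cat > h.py <<'E'
import numpy as np
from cell import cams
from scipy.spatial.transform import Rotation as R
def proj(n,P):
    c=cams.get_calibration(n);T=c['pose'];f=240/np.tan(np.radians(c['vertical_fov']/2))
    q=(np.asarray(P)-T[:3,3])@T[:3,:3]
    return np.c_[f*q[:,0]/q[:,2]+c['cx'],f*q[:,1]/q[:,2]+c['cy']]
def jw(p,P):
    c,s=np.cos(p[2]),np.sin(p[2]);P=np.asarray(P,float)/1000
    return np.c_[p[0]+c*P[:,0]-s*P[:,1],p[1]+s*P[:,0]+c*P[:,1],P[:,2]]
def tp(th,r,y,h): return [56-r*np.cos(th)+h*np.sin(th),y,41+r*np.sin(th)+h*np.cos(th)]
E
cat > fit.py <<'E'
from h import *
from scipy.optimize import least_squares
def pts(p):
    th,e=p[3],p[4]*1000
    b=[tp(th,56,y,6.5) for y in(-84,-52,-20,12)]
    return jw(p,b+[tp(th,104,-114,3.5),tp(th,104,30,3.5)]+[[35,e,37],[-35,e,37],[-55,80,15],[65,80,15],[35,e,15]])
top={0:(455,118),1:(421,174),2:(388,230),3:(355,287),4:(565,95),6:(203,491),7:(318,558),8:(410,482),9:(212,370)}
side={0:(333,137),1:(367,161),2:(401,187),3:(437,215),4:(365,50),5:(530,160),6:(558,433),7:(677,375),10:(558,466)}
def res(p):
    P=pts(p);o=[]
    for n,d,k,of in(('top',top,3.5,(200,150)),('side',side,2.9,(150,170))):
        m=np.array(list(d.values()))/k+of
        o.append(proj(n,P[list(d)])-m)
    return np.vstack(o)
s=least_squares(lambda p:res(p).ravel(),[.43,.31,1.0,.8,.13],loss='soft_l1')
print(s.x.round(4));print(res(s.x).round(1).tolist())
p=s.x;np.save('p.npy',p)
print('stop gap mm',p[4]*1000-90, 'free end',jw(p,[[0,p[4]*1000,26]]),'home end',jw(p,[[0,90,26]]))
print('tmpl edge',jw(p,[tp(p[3],100,-20,3.5),tp(0,100,-20,3.5)]),'C shut',jw(p,[[0,-20,47.5]]), 'D', jw(p,[[0,12,47.5]]))
E
python3 fit.py
```

```text
[0.5443 0.316  1.0551 0.6078 0.135 ]
[[0.2, 0.4], [0.6, 0.3], [0.7, 0.4], [0.7, 0.3], [-0.4, -0.1], [-1.0, 0.2], [0.9, 1.2], [0.4, 1.4], [-0.8, 0.2], [-0.3, -0.0], [-0.8, 0.2], [-0.6, 0.2], [-0.4, -0.1], [0.5, 0.6], [-0.9, -0.4], [-0.6, -1.0], [0.7, -0.9], [-0.7, 1.2]]
stop gap mm 44.99351389287261 free end [[0.4268777  0.38257518 0.026     ]] home end [[0.46602057 0.36038843 0.026     ]]
tmpl edge [[0.54983592 0.2851853  0.10097661]
 [0.54002009 0.26786778 0.0445    ]] C shut [[0.56171693 0.30614633 0.0475    ]] D [[0.53387799 0.32192585 0.0475    ]]
```

The fit is good: residuals are about 1 px, with a 45 mm gap and template angle of 0.61. Next I'll check obstacle heights along the way, while turning the tool so its x = jig y and y = jig x (a turn of −126.6°).

```bash
python3 - <<'E'
from h import *
def ray(n,u,v):
    c=cams.get_calibration(n);T=c['pose'];f=240/np.tan(np.radians(c['vertical_fov']/2))
    d=T[:3,:3]@[(u-c['cx'])/f,(v-c['cy'])/f,1];return T[:3,3],d/np.linalg.norm(d)
for a,b in(((402,125),(255,72)),((475,188),(347,62)),((512,350),(490,155)),((493,390),(525,156)),((435,40),(203,145))):
    o1,d1=ray('top',*a);o2,d2=ray('side',*b)
    t=np.linalg.lstsq(np.c_[d1,-d2],o2-o1,rcond=None)[0];A,B=o1+t[0]*d1,o2+t[1]*d2
    print(((A+B)/2).round(3),np.linalg.norm(A-B).round(3))
E
```

```text
[0.666 0.199 0.267] 0.018
[0.57  0.103 0.27 ] 0.002
[0.351 0.004 0.114] 0.0
[0.293 0.044 0.138] 0.002
[0.873 0.099 0.087] 0.019
```

Emit:
{"op": "send_rows", "data": {
  "rows": [
    [255,0,0,-0.03,-8.5],
    [255,0,0,-0.03,-8.5],
    [255,0,0,-0.03,-8.5],
    [255,0,0,-0.03,-8.5],
    [255,0,0,-0.03,-8.5],
    [255,0,0,0,-8.5],
    [255,0,0,0,-8.5],
    [255,0,0,0,-8.5]
  ],
  "newtons": 40
}}

```text
t: 0.9
tcp_pos: [0.2619, -0.5947, 0.3812]
tool_rot: [0.694, 0.72, 0.0, -0.0]
force: [-0.9, -0.5, -0.8]
gripper_width: -0.0
gripper_force: 0.0
```

Emit:
{"op": "send_rows", "data": {
  "rows": [
    [255,0,0,0,-8.5],
    [255,0,0,0,-8.5],
    [255,0,0,0,-8.5],
    [255,0,0,0,-8.5],
    [255,0,0,0,-8.5],
    [255,0,0,0,-8.5],
    [255,0,0,0,-7.6],
    [255,0,0,0,0]
  ]
}}

```text
t: 1.7
tcp_pos: [0.2619, -0.5947, 0.3809]
tool_rot: [0.255, 0.967, 0.0, -0.0]
force: [0.3, -0.2, 0.1]
gripper_width: -0.001
gripper_force: 0.0
```

Emit:
{"op": "send_rows", "data": {
  "rows": [
    [255,0.0035,0.045,0,0],
    [255,0.0035,0.045,0,0],
    [255,0.0035,0.045,0,0],
    [255,0.0035,0.045,0,0],
    [255,0.0035,0.045,0,0],
    [255,0.0035,0.045,0,0],
    [255,0.0035,0.045,0,0],
    [255,0.0035,0.045,0,0]
  ]
}}

```text
t: 2.5
tcp_pos: [0.4159, -0.2664, 0.3813]
tool_rot: [0.258, 0.966, 0.0, 0.0]
force: [0.3, -0.2, 0.2]
gripper_width: 0.001
gripper_force: 0.0
```

Emit:
{"op": "send_rows", "data": {
  "rows": [
    [255,0.0035,0.045,0,0],
    [255,0.0035,0.045,0,0],
    [255,0.0035,0.045,0,0],
    [255,0.0035,0.045,0,0],
    [255,0,0,0,0]
  ]
}}

```text
t: 3.0
tcp_pos: [0.494, -0.1004, 0.3812]
tool_rot: [0.256, 0.967, 0.001, 0.0]
force: [0.4, -1.2, 0.6]
gripper_width: -0.001
gripper_force: 0.0
```

Emit:
{"op": "send_rows", "data": {
  "rows": [
    [255,0.028,0.032,0,0],
    [255,0.028,0.032,0,0],
    [255,0.028,0.032,0,0],
    [255,0.028,0.032,0,0],
    [255,0.028,0.032,0,0],
    [255,0.028,0.032,0,0],
    [255,0.028,0.032,0,0],
    [255,0.028,0.032,0,0]
  ]
}}

```text
t: 3.8
tcp_pos: [0.4237, 0.2298, 0.3814]
tool_rot: [0.258, 0.966, 0.0, 0.0]
force: [0.8, -0.1, -0.8]
gripper_width: -0.006
gripper_force: 0.0
```

Emit:
{"op": "send_rows", "data": {
  "rows": [
    [255,0.028,0.032,0,0],
    [255,0.028,0.032,0,0],
    [255,0.028,0.032,0,0],
    [255,0.028,0.032,0,0],
    [255,0,0,0,0],
    [255,0,0,0,0]
  ]
}}

```text
t: 4.4
tcp_pos: [0.3899, 0.3955, 0.3808]
tool_rot: [0.256, 0.967, -0.001, -0.0]
force: [-0.0, 0.5, 0.2]
gripper_width: -0.001
gripper_force: 0.0
```

```bash
cat > w.py <<'E'
from h import *
from cell import get_obs
p=np.load('p.npy');o=get_obs();d=o['tcp_pos'][:2]-p[:2];c,s=np.cos(p[2]),np.sin(p[2])
a=R.from_quat(o['tool_rot']).as_matrix()[:,0]
print('t',o['t'],'jig x,y,z mm',(np.r_[c*d[0]+s*d[1],-s*d[0]+c*d[1],o['tcp_pos'][2]]*1000).round(1),'yaw err deg',np.degrees(np.arctan2(a[1],a[0])-p[2]-np.pi/2).round(2),'F',o['force'].round(1))
E
python3 w.py
```

```text
t 4.4 jig x,y,z mm [ -7.  173.5 380.8] yaw err deg -0.17 F [-0.   0.5  0.2]
```

Emit:
{"op": "send_rows", "data": {
  "rows": [
    [255,0,0.007,0.045,0],
    [255,0,0,0.045,0],
    [255,0,0,0.045,0],
    [255,0,0,0.045,0],
    [255,0,0,0.045,0],
    [255,0,0,0.045,0],
    [255,0,0,0.045,0],
    [255,0,0,0.025,0]
  ]
}}

```text
t: 5.2
tcp_pos: [0.3932, 0.3987, 0.0385]
tool_rot: [0.258, 0.966, -0.001, -0.001]
force: [-0.4, 0.0, 0.4]
gripper_width: -0.001
gripper_force: 0.0
```

Emit:
{"op": "send_rows", "data": {
  "rows": [
    [255,0,0,0.01,0],
    [255,0,0,0.01,0],
    [255,0,0,0,0],
    [255,0,0,0,0]
  ]
}}

```text
t: 5.6
tcp_pos: [0.3945, 0.4016, 0.0224]
tool_rot: [0.256, 0.967, 0.001, 0.0]
force: [0.9, 1.2, 0.9]
gripper_width: 0.0
gripper_force: 0.0
```

```bash
python3 w.py
```

```text
t 5.6 jig x,y,z mm [  0.5 172.6  22.4] yaw err deg -0.13 F [0.9 1.2 0.9]
```

Emit:
{"op": "send_rows", "data": {
  "rows": [
    [255,-0.01,0,0,0],
    [255,-0.01,0,0,0],
    [255,-0.008,0,0,0],
    [255,-0.006,0,0,0],
    [255,-0.006,0,0,0],
    [255,-0.006,0,0,0],
    [255,-0.006,0,0,0],
    [255,-0.006,0,0,0]
  ]
}}

```text
t: 6.4
tcp_pos: [0.4445, 0.3724, 0.0213]
tool_rot: [0.256, 0.967, -0.0, -0.0]
force: [-1.0, 0.7, 0.3]
gripper_width: -0.005
gripper_force: 0.6
```

Emit:
{"op": "send_rows", "data": {
  "rows": [
    [255,-0.004,0,0,0],
    [255,-0.002,0,0,0],
    [255,0,0,0,0]
  ]
}}

```text
t: 6.7
tcp_pos: [0.4496, 0.3695, 0.0213]
tool_rot: [0.256, 0.967, 0.0, 0.0]
force: [0.4, -0.3, 0.3]
gripper_width: 0.001
gripper_force: 0.0
```

```bash
python3 w.py
```

```text
t 6.7 jig x,y,z mm [ -0.2 108.8  21.3] yaw err deg -0.1 F [ 0.4 -0.3  0.3]
```

Emit:
{"op": "send_rows", "data": {
  "rows": [
    [255,-0.002,0,0,0],
    [255,-0.002,0,0,0],
    [255,-0.0015,0,0,0],
    [255,0,0,0,0]
  ]
}}

```text
t: 7.1
tcp_pos: [0.4543, 0.3669, 0.0213]
tool_rot: [0.256, 0.967, 0.0, 0.0]
force: [-0.3, -0.6, -0.2]
gripper_width: -0.001
gripper_force: 0.0
```

Emit:
{"op": "send_rows", "data": {
  "rows": [
    [255,-0.001,0,0,0],
    [255,-0.001,0,0,0],
    [255,0,0,0,0]
  ]
}}

```text
t: 7.4
tcp_pos: [0.4561, 0.3659, 0.0213]
tool_rot: [0.256, 0.967, 0.0, 0.0]
force: [0.1, 0.6, 0.5]
gripper_width: 0.0
gripper_force: 0.0
```

Emit:
{"op": "send_rows", "data": {
  "rows": [
    [255,-0.001,0,0,0],
    [255,-0.001,0,0,0],
    [255,0,0,0,0]
  ]
}}

```text
t: 7.7
tcp_pos: [0.4563, 0.3655, 0.0213]
tool_rot: [0.256, 0.967, -0.0, -0.001]
force: [-12.2, 11.2, 4.3]
gripper_width: 0.001
gripper_force: 8.1
```

```bash
python3 w.py; python3 - <<'E'
from cell import cams
import cv2,numpy as np
a=cams.read_camera('top')[150:320,200:400,::-1];b=cams.read_camera('side')[170:370,150:420,::-1]
a=cv2.resize(a,(400,340),interpolation=2);b=cv2.resize(b,(400,296),interpolation=2)
cv2.imwrite('pics/push.png',np.hstack([a,np.vstack([b,np.zeros((44,400,3),np.uint8)])]))
E
```

```text
t 7.7 jig x,y,z mm [ -0.3 100.9  21.3] yaw err deg -0.11 F [-12.2  11.2   4.3]
```

View pics/push.png

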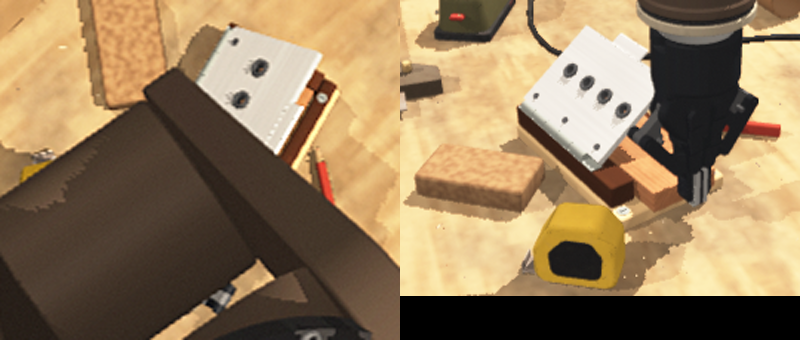

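The board is home: the tip met a firm 16 N at jig y 101, which matches 90 plus the finger's half depth. I'll back off, rise, and go over the template near its free edge (jig −26, −42).

Emit:
{"op": "send_rows", "data": {
  "rows": [
    [255,0.008,0,0,0],
    [255,0.012,0,0,0],
    [255,0.01,0,-0.02,0],
    [255,0,0,-0.04,0],
    [255,0,0,-0.04,0],
    [255,0,0,-0.04,0],
    [255,0,0,-0.02,0],
    [255,0,0,0,0]
  ]
}}

```text
t: 8.6
tcp_pos: [0.4324, 0.3811, 0.1845]
tool_rot: [0.256, 0.967, 0.002, 0.002]
force: [0.3, 0.6, -0.4]
gripper_width: -0.003
gripper_force: 0.0
```

Emit:
{"op": "send_rows", "data": {
  "rows": [
    [255,-0.035,-0.005,0,0],
    [255,-0.035,-0.005,0,0],
    [255,-0.035,-0.005,0,0],
    [255,-0.035,-0.005,0,0],
    [255,-0.03,-0.005,0,0],
    [255,0,0,0,0],
    [255,0,0,0,0]
  ]
}}

```text
t: 9.3
tcp_pos: [0.5663, 0.2736, 0.1801]
tool_rot: [0.256, 0.967, -0.0, -0.001]
force: [-0.7, 0.7, -0.7]
gripper_width: 0.001
gripper_force: 0.0
```

```bash
python3 w.py; python3 - <<'E'
from cell import cams
import cv2
cv2.imwrite('pics/over.png',cv2.resize(cams.read_camera('side')[100:370,150:480,::-1],None,fx=2,fy=2,interpolation=2))
E
```

```text
t 9.3 jig x,y,z mm [-26.  -40.1 180.1] yaw err deg -0.16 F [-0.7  0.7 -0.7]
```

View pics/over.png

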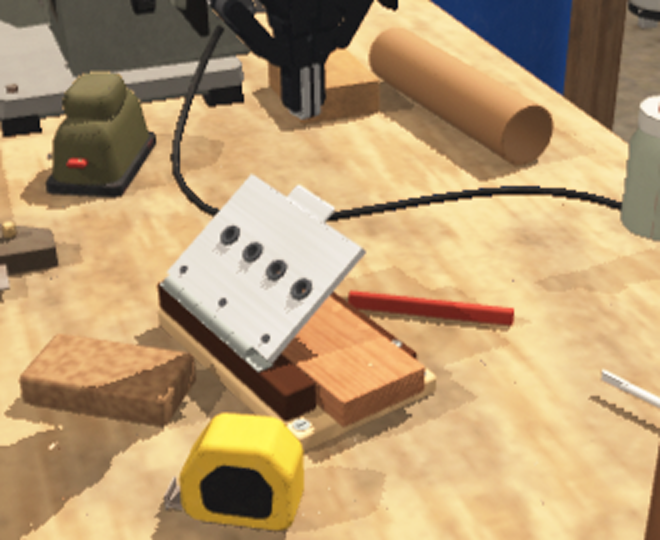

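The gripper is above the template, which is untouched. The board's end corners are at crop (425,370) and (342,405). I'll check that against the home prediction.

```bash
python3 - <<'E'
from h import *
p=np.load('p.npy')
for e in(90,95):print(((proj('side',jw(p,[[35,e,37],[-35,e,37],[35,e,15],[-35,e,15]]))-[150,100])*2).round(0).tolist())
E
```

```text
[[342.0, 402.0], [425.0, 365.0], [342.0, 428.0], [424.0, 391.0]]
[[346.0, 406.0], [430.0, 368.0], [347.0, 432.0], [429.0, 394.0]]
```

Emit:
{"op": "send_rows", "data": {
  "rows": [
    [255,0,0,0.03,0],
    [255,0,0,0.02,0],
    [255,0,0,0.01,0],
    [255,0,0,0.01,0],
    [255,0,0,0.01,0],
    [255,0,0,0.008,0],
    [255,0,0,0.008,0],
    [255,0,0,0.008,0]
  ]
}}

```text
t: 10.15
tcp_pos: [0.5672, 0.274, 0.077]
tool_rot: [0.256, 0.967, 0.0, 0.0]
force: [-0.6, 0.2, 0.4]
gripper_width: -0.001
gripper_force: 0.4
```

Emit:
{"op": "send_rows", "data": {
  "rows": [
    [255,0,0,0.006,0],
    [255,0,0,0.006,0],
    [255,0,0,0.006,0],
    [255,0,0,0.005,0],
    [255,0,0,0.004,0],
    [255,0,0,0.002,0],
    [255,0,0,0,0]
  ]
}}

```text
t: 10.85
tcp_pos: [0.5669, 0.2739, 0.048]
tool_rot: [0.256, 0.967, -0.0, -0.0]
force: [0.3, 0.2, -0.4]
gripper_width: -0.001
gripper_force: 0.0
```

Emit:
{"op": "send_rows", "data": {
  "rows": [
    [255,0,0,0.001,0],
    [255,0,0,0.001,0],
    [255,0,0,0,0]
  ]
}}

```text
t: 11.15
tcp_pos: [0.567, 0.274, 0.0464]
tool_rot: [0.256, 0.967, 0.0, 0.0]
force: [-0.6, 0.6, -0.7]
gripper_width: -0.005
gripper_force: 0.0
```

Emit:
{"op": "send_rows", "data": {
  "rows": [
    [255,0,0,0.001,0],
    [255,0,0,0.001,0],
    [255,0,0,0,0]
  ]
}}

```text
t: 11.45
tcp_pos: [0.567, 0.274, 0.0445]
tool_rot: [0.256, 0.967, 0.0, 0.0]
force: [-1.4, -0.7, 3.9]
gripper_width: 0.003
gripper_force: 2.0
```

```bash
python3 w.py; python3 - <<'E'
from cell import cams
import cv2
cv2.imwrite('pics/press.png',cv2.resize(cams.read_camera('side')[140:340,180:450,::-1],None,fx=2.5,fy=2.5,interpolation=2))
E
```

```text
t 11.45 jig x,y,z mm [-25.3 -40.5  44.5] yaw err deg -0.09 F [-1.4 -0.7  3.9]
```

View pics/press.png

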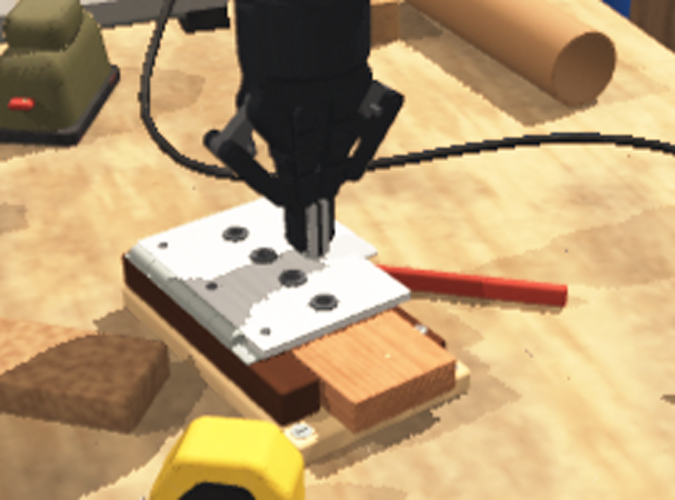

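The template now looks nearly flat, with the tip on its outer part between bushings b and c. I'll press on to a firm force.

Emit:
{"op": "send_rows", "data": {
  "rows": [
    [255,0,0,0.001,0],
    [255,0,0,0,0],
    [255,0,0,0,0]
  ]
}}

```text
t: 11.8
tcp_pos: [0.5671, 0.274, 0.0444]
tool_rot: [0.256, 0.967, 0.0, 0.0]
force: [-4.1, -3.0, 19.8]
gripper_width: 0.005
gripper_force: 9.6
```

Emit:
{"op": "send_rows", "data": {
  "rows": [
    [255,0,0,0.0005,0],
    [255,0,0,0,0],
    [255,0,0,0,0]
  ]
}}

```text
t: 12.1
tcp_pos: [0.5672, 0.274, 0.0443]
tool_rot: [0.256, 0.967, 0.0, 0.0]
force: [-7.0, -3.9, 26.6]
gripper_width: -0.001
gripper_force: 13.2
```

Emit:
{"op": "send_rows", "data": {
  "rows": [
    [255,0,0,-0.005,0],
    [255,0,0,-0.02,0],
    [255,0,0,-0.03,0],
    [255,0,0,-0.02,0],
    [255,0.01,0.013,0,0],
    [255,0.01,0.013,0,0],
    [255,0,0,0,0],
    [255,0,0,0,0]
  ]
}}

```text
t: 12.9
tcp_pos: [0.5616, 0.307, 0.1166]
tool_rot: [0.255, 0.967, -0.001, -0.001]
force: [-0.2, 0.1, -0.5]
gripper_width: 0.002
gripper_force: 0.0
```

```bash
python3 w.py; python3 - <<'E'
from cell import cams
from h import *
import cv2
p=np.load('p.npy')
im=cams.read_camera('side')[200:320,220:370,::-1]
cv2.imwrite('pics/shut.png',cv2.resize(im,None,fx=5,fy=5,interpolation=2))
print(((proj('side',jw(p,[[0,y,47.5] for y in(-84,-52,-20,12)]+[tp(0,104,30,3.5),tp(0,4,30,3.5)]))-[220,200])*5).round(0).tolist())
E
```

```text
t 12.9 jig x,y,z mm [  0.7 -19.4 116.6] yaw err deg -0.01 F [-0.2  0.1 -0.5]
[[267.0, 161.0], [323.0, 204.0], [382.0, 250.0], [445.0, 298.0], [617.0, 279.0], [325.0, 398.0]]
```

View pics/shut.png

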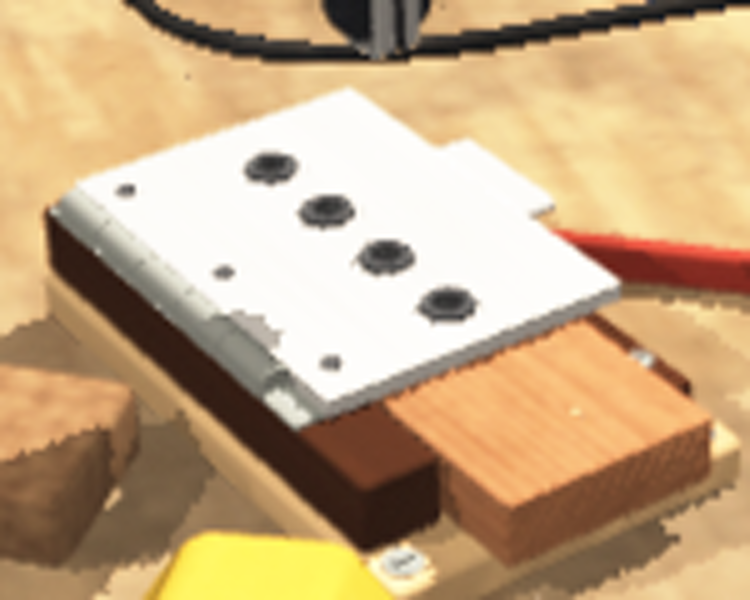

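The template is shut flat, with bushings at (271,167), (327,210), (387,256) and (448,302), about 1 px from prediction. The TCP is above the third one from the stop, so I'll lower to about 20 mm above it.

Emit:
{"op": "send_rows", "data": {
  "rows": [
    [255,0,0,0.015,0],
    [255,0,0,0.015,0],
    [255,0,0,0.01,0],
    [255,0,0,0.006,0],
    [255,0,0,0.003,0],
    [255,0,0,0,0],
    [255,0,0,0,0],
    [255,0,0,0,0]
  ]
}}

```text
t: 13.75
tcp_pos: [0.5628, 0.3066, 0.0693]
tool_rot: [0.256, 0.967, 0.0, 0.0]
force: [0.4, 1.4, 0.4]
gripper_width: 0.001
gripper_force: 0.0
```

Emit:
{"op": "send_rows", "data": {
  "rows": [
    [255,0,0,0,0],
    [255,0,0,0,0],
    [255,0,0,0,0],
    [255,0,0,0,0],
    [255,0,0,0,0],
    [255,0,0,0,0],
    [255,0,0,0,0],
    [255,0,0,0,0]
  ]
}}

```text
t: 14.55
tcp_pos: [0.5624, 0.3065, 0.0688]
tool_rot: [0.256, 0.967, -0.0, -0.0]
force: [-0.6, 0.2, 0.8]
gripper_width: 0.003
gripper_force: 0.0
```

```bash
python3 w.py; python3 - <<'E'
from cell import cams
import cv2
cv2.imwrite('pics/point.png',cv2.resize(cams.read_camera('side')[190:320,220:400,::-1],None,fx=4,fy=4,interpolation=2))
E
```

```text
t 14.55 jig x,y,z mm [  0.6 -20.5  68.8] yaw err deg -0.09 F [-0.6  0.2  0.8]
```

View pics/point.png

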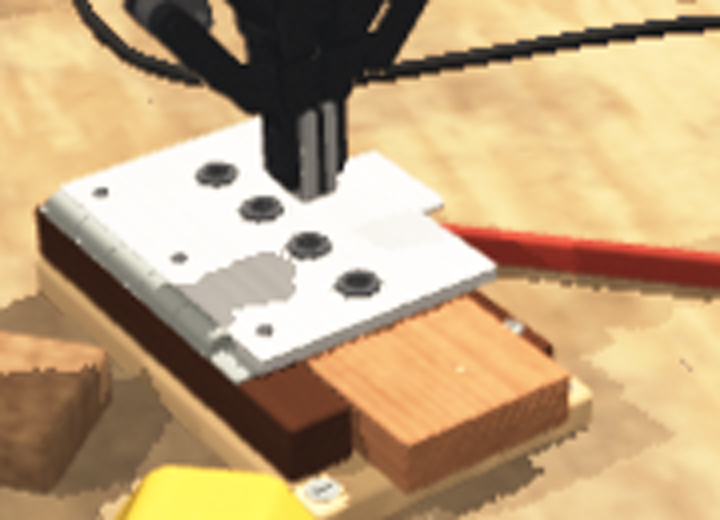

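The fingertips at (312,195) stand straight above the third bushing at (309,245), about 21 mm up. I'll hold for over two seconds, then hand in.

Emit:
{"op": "send_rows", "data": {
  "rows": [
    [255,0,0,0,0],
    [255,0,0,0,0],
    [255,0,0,0,0],
    [255,0,0,0,0],
    [255,0,0,0,0],
    [255,0,0,0,0],
    [255,0,0,0,0],
    [255,0,0,0,0]
  ]
}}

```text
t: 15.4
tcp_pos: [0.5624, 0.3065, 0.0688]
tool_rot: [0.256, 0.967, 0.0, -0.0]
force: [1.5, 0.6, -0.2]
gripper_width: 0.001
gripper_force: 0.0
```

Emit:
{"op": "send_rows", "data": {
  "rows": [
    [255,0,0,0,0],
    [255,0,0,0,0],
    [255,0,0,0,0],
    [255,0,0,0,0],
    [255,0,0,0,0],
    [255,0,0,0,0],
    [255,0,0,0,0],
    [255,0,0,0,0]
  ]
}}

```text
t: 16.2
tcp_pos: [0.5624, 0.3065, 0.0688]
tool_rot: [0.256, 0.967, -0.0, 0.0]
force: [-0.2, 0.4, 0.4]
gripper_width: 0.004
gripper_force: 0.0
```

Emit:
{"op": "send_rows", "data": {
  "rows": [
    [255,0,0,0,0],
    [255,0,0,0,0],
    [255,0,0,0,0],
    [255,0,0,0,0],
    [255,0,0,0,0],
    [255,0,0,0,0],
    [255,0,0,0,0],
    [255,0,0,0,0]
  ]
}}

```text
t: 17.0
tcp_pos: [0.5625, 0.3065, 0.0688]
tool_rot: [0.256, 0.967, 0.0, 0.0]
force: [0.3, -0.2, 0.3]
gripper_width: 0.002
gripper_force: 0.0
```

```bash
python3 w.py; python3 -c "
from cell import r
print(r.job_done())"
```

```text
t 17.0 jig x,y,z mm [  0.6 -20.5  68.8] yaw err deg -0.09 F [ 0.3 -0.2  0.3]
the job is handed in; nothing more can be done
None
```

The job is handed in at 17.0 s: the board is pushed against the end stop, the template is pressed flat, and the arm held still for over 2 s and is still pointing about 21 mm above the third bushing; no verdict came back.

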